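Put the espresso machine's water feed back in service

TASK

The water line is to go back in service: first shut the small drain cock by swinging its lever crosswise to the pipe, fully home. Then open the feed valve with its handwheel, anticlockwise, letting your hand rise with the stem, until you feel it come up against its open stop; do not strain it there, and never tug or press hard along the stem. Finally turn it back a quarter turn and let go, leaving everything else on the counter as it stands.

Things in the scene. Friction and masses are not known exactly. Their poses are not given: they have to be found in the camera images.
- feed_line: fixed copper and brass pipework. Origin on the counter right under the handwheel's axis; y along the 22 mm main pipe (axis 75 mm up, y -150 to +235 mm), -x the way the drain branch points. Globe valve at y 0: bonnet radius 18 mm up to 112 mm, gland nut radius 11 mm up to 128 mm; gauge at y -95 mm, top 135 mm up; drain tee at y +150 mm
- wheel_centre (a point): middle of the feed valve's handwheel on its vertical axis, half-way up the rim; 140 mm above the counter when shut, rises with the stem, does not turn with the wheel. Round five-spoked dark steel wheel, diameter 61 mm, rim 11 mm thick, nut on top ends 13 mm above this point. It can be taken across its diameter from above at any angle: nothing else stands within 40 mm of its rim
- bonnet: the valve's brass top that the spindle screws through; origin on the wheel's axis 75 mm up, 65 mm below wheel_centre when shut. Anticlockwise from above opens: 16 mm rise a turn (2.55 mm per rad), starts 0 to 2.1 mm up. Drag 0.2 N m, then an unmarked hard stop 12.5 to 14 mm above shut; over 0.7 N m strains it. Wheel stays where left. The top gives 0.1 rad per N m and 1 mm per 20 N lengthwise
- lever_pivot (a point): on the vertical pivot axis of the drain cock's lever, at the lever's half height (116 mm up); 52 mm in front (-x) of the main pipe at y = +150 mm in the feed_line frame
- lever_grip (a point): middle of the lever's black sleeve: 56 mm from the pivot; the sleeve is 60 mm long, 14 mm wide and 10 mm high, its top 121 mm above the counter, its end 86 mm from the pivot
- drain_lever (a joint): turn of the drain lever in rad: 0 along the drain branch (open, pointing along -x of feed_line), grows clockwise seen from above to 1.571 at its stop, crosswise (shut, pointing along +y of feed_line, away from the handwheel). It starts between 0 and 0.45 and stays where it is left; it needs about 3 N at the sleeve
- drip_dish: bystander: steel dish, 84 mm wide, 22 mm high, under the drain spout
- spanner: bystander: steel spanner, 190 mm long, lying behind the pipe
- seal_tape: bystander: white plastic roll, 54 mm wide, 13 mm high, in front of the gauge
- milk_pitcher: bystander: steel pitcher, 86 mm wide, 110 mm high
- tamper: bystander: tamper with wooden handle, 58 mm wide, 88 mm high
- milk_bottle: bystander: white plastic milk bottle, 92 mm square, 232 mm high
- portafilter: bystander: portafilter lying on a rubber mat, handle 155 mm long
- mug: bystander: white mug, 82 mm wide, 92 mm high

How it is judged:
By the outcome, as a careful person would: the job done as asked, in the order asked, and still so for the second after the job is handed in, with the robot touching nothing.
It also fails if it takes over 72 s, if anything falls off the work surface, if the arm or the gripper's body presses on something with over 40 N, if the wrist force passes 120 N, or if a joint passes its speed limit or range.

ROBOT

A 7-joint arm with a two-finger parallel gripper is mounted at the origin on the work surface. World frame = base frame: x ahead of the robot, y to its left, z up, the work surface at z = 0. Lengths are in m, angles in rad, forces in N, time in s.
With the tool pointing down it reaches from about 0.4 to 0.85 m from the base axis. Payload 10.4 kg.
Tool frame: the origin (TCP) lies on the centre line of the jaws, within the pads' length; the fingertips stand 8 mm ahead of it and the grasp point (between the pads) lies 11 mm behind it (r.finger_overhang is the distance from the TCP to the fingertips, in m); z points along the fingers, y is the line along which they close (so a half turn about z gives the same grasp; the last joint's range is limited). The gripper opens to 87 mm and grips with 3 to 60 N. Pads are 19 mm wide; open, the fingers measure 117 mm over their backs; the gripper's body (75 mm by 190 mm) begins 51 mm behind the grasp point.
Start: joints at [-1.126, 0.332, -0.065, 1.46, 0.022, 1.35, -0.088], TCP at [0.282, 0.558, 0.231] pointing down, gripper open.
Joint ranges: [-2.6, 2.6], [-0.5, 2.12], [-1.47, 1.34], [0.16, 2.42], [-1.27, 4.41], [0.06, 2.06], [-2.6, 2.6]. Speed limits (rad/s): [2.22, 2.22, 2.79, 2.79, 3.14, 3.14, 3.14].

INTERFACE

Orientations are given as a unit quaternion [x, y, z, w].
In Python, from bench import r, vision gives the robot as it stands.
- The arm moves only by the tool drive_tool, never from a script. Its argument "series" is a list of rows, each a list of 2 entries, a list of its own where there are three numbers: the shift along the world's x, y, z in cm, then the turn about the world's z in degrees. A call has exactly 10 rows; each row shifts and turns the commanded pose from where the row before left it; what a row does not reach is not made up. A row lasts 1/8 s, in which the tool goes at most 62.5 mm and 10.7 degrees, less where a joint would pass 70% of its speed; a pose out of reach is approached as far as the arm can. A call with a gripper value outside its range is refused whole. "hand" is the closure, from 0 (fully open) to 1 (shut), set as the call begins (left out, the last holds). The fingers move at their own pace and stop on an object; "newtons" is the grip in N (left out, the last holds). Time passes only in rows, so rows that do not move let the fingers close, or fill a call up. It gives the time, the measured TCP pose, the force, the opening and the grip force at its end, in the units of the state.
- r.read_state(): the state, without advancing time (a new reading comes with each control period).
- vision.camera(name): name is "scene" or "top" or "wrist"; returns a dict with "color" (420x560x3 uint8, red, green, blue), "intrinsics" (3x3 intrinsics, pixels), "R" (3x3) and "t" (3): a world point X has camera coordinates R X + t; the wrist camera has in their place "mount" (4x4, takes a point from camera to tool coordinates, whose origin is the TCP and whose axes are the flange's). Camera axes: x right, y down, z forward; pixel columns grow to the right and rows downward; lengths in m; the calibration is good to about 2 mm. A picture is of the moment at which its call begins: read the wrist's pose just before it. There is no depth.
- r.close_job(): hands the job in; it is judged then, once.
The state is a dict: "time": time; "joint_positions": joint angles; "joint_vel": joint speeds; "joint_torque": joint torques, N m; "ee_pos": TCP position; "eef_rot": TCP orientation; "ft_force": force on the tool from outside, world axes, zero at the start; "torque": the same for the moment, N m; "width": finger opening in m; "grip_force": force on a finger pad.
Only numpy, scipy, OpenCV 4.12 (cv2) and the standard library are available. Lean on these libraries where they do the work, as an engineer would, in place of code of your own. Each camera call takes 0.05 s, during which the arm holds its last target. There are 200 camera calls.

## Working session

There is one attempt and no reset: what is moved stays moved. The work goes in short steps, Python scripts to look and compute and a tool call to move; the robot and the scene stay as the last step left them, time stands still between calls to the robot, and variables do not carry over. Pictures are saved under pics/ and viewed, at most 10 in all, crops included, and the job is handed in when it is done.

Besides the shell and the picture viewer there is one more tool, called after ">>>" as name(argument=value, ...) on one line, values as JSON. drive_tool: Moves the arm, as the interface text tells. Its arguments: {"type":"object","properties":{"series":{"type":"array"},"hand":{"type":"number"},"newtons":{"type":"number"}},"required":["series"]}

```bash
mkdir -p pics; ls; python3 - <<'E'
from bench import r,vision
import cv2
s=r.read_state();print(s, r.finger_overhang)
for n in("scene","top"):
    c=vision.camera(n);cv2.imwrite(f"pics/{n}0.png",cv2.resize(c["color"][:,:,::-1],(800,600),interpolation=cv2.INTER_CUBIC));print(n,c["intrinsics"],c["R"],c["t"])
E
```

```text
pics
{'time': 0.0, 'joint_positions': array([-1.12558012,  0.3329038 , -0.06470908,  1.46092987,  0.0215979 ,
        1.34993101, -0.0885074 ]), 'joint_vel': array([-0.00011925, -0.0013554 , -0.00089083,  0.00040184, -0.00070201,
        0.00081052,  0.00274392]), 'joint_torque': array([-5.50099176e-04, -6.23265123e+01,  2.37597252e-02, -3.89884257e+01,
       -6.15772954e-02,  3.98500508e-02,  1.36467329e-04]), 'ee_pos': array([0.2816634, 0.5575045, 0.2297395]), 'eef_rot': array([ 2.31770458e-01,  9.72770224e-01, -7.24877251e-04, -1.39922100e-04]), 'ft_force': array([-0.39947122, -0.08425768, -0.26337408]), 'torque': array([0.00712187, 0.03996521, 0.00039409]), 'grip_force': 0.0, 'width': 0.08720773564523328} 0.008
scene [[539.7009099    0.         284.17279648]
 [  0.         539.7009099  210.18319925]
 [  0.           0.           1.        ]] [[-0.0703385   0.99728387  0.02184899]
 [ 0.62808295  0.06129378 -0.77572862]
 [-0.77496084 -0.04084061 -0.6306883 ]] [-0.00870198 -0.25213182  2.53599186]
top [[408.95688946   0.         283.06919124]
 [  0.         408.95688946 202.94684487]
 [  0.           0.           1.        ]] [[ 0.00477029 -0.99990934  0.01259179]
 [-0.99574946 -0.00590791 -0.09191362]
 [ 0.09197968 -0.01209982 -0.99568737]] [0.04712373 0.53880906 1.25839824]
```

View pics/top0.png

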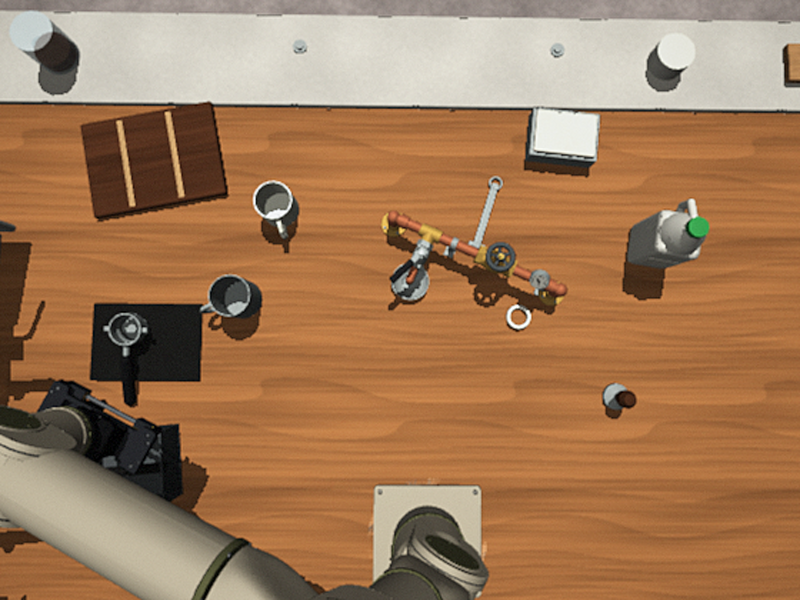

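View pics/scene0.png

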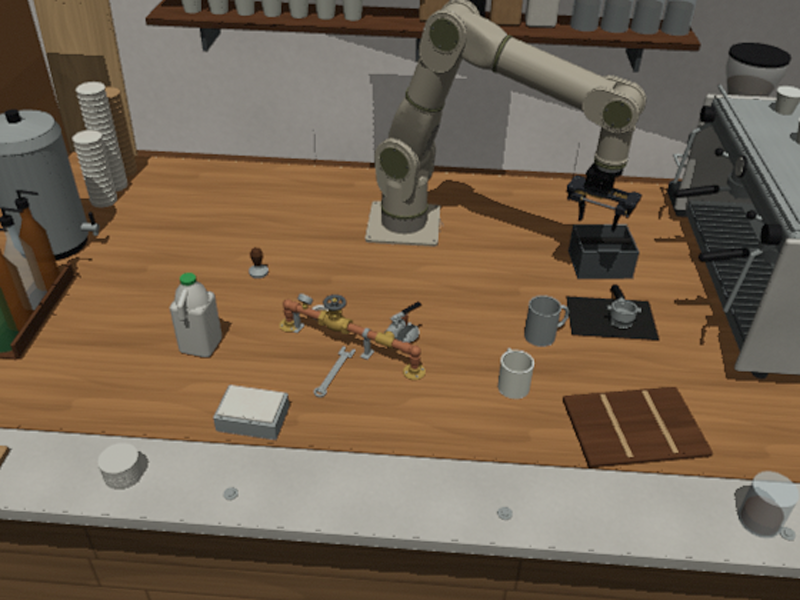

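The top picture shows the wheel at (500,257), sleeve around (403,272), pipe ends (393,217) and (562,290). The scene view shows the wheel at (334,301), sleeve at (411,309), and pipe ends at (290,304) and (416,352).

```bash
cat > h.py <<'E'
from bench import r,vision
import numpy as np,cv2
from scipy.spatial.transform import Rotation as Ro
def P(c):
    return c["intrinsics"]@np.c_[c["R"],c["t"]]
def tri(Ps,uv):
    A=np.vstack([np.vstack([u*p[2]-p[0],v*p[2]-p[1]]) for p,(u,v) in zip(Ps,uv)])
    X=np.linalg.svd(A)[2][-1];return X[:3]/X[3]
def atz(p,uv,z):
    H=np.c_[p[:,0],p[:,1],p[:,2]*z+p[:,3]];X=np.linalg.solve(H,[*uv,1]);return X[:2]/X[2]
def proj(p,X):
    q=p@np.append(X,1);return q[:2]/q[2]
E
python3 - <<'E'
from h import *
T=vision.camera("top");S=vision.camera("scene");t,s=P(T),P(S)
for n,a,b in[("wheel",(500,257),(334,301)),("sleeve",(403,272),(411,309)),("endL",(394,218),(416,352)),("endR",(562,290),(290,304))]:
    a=np.array(a)*.7;b=np.array(b)*.7;print(n,tri([t,s],[a,b]))
print(atz(t,np.array((500,257))*.7,.14),atz(t,np.array((403,272))*.7,.116),atz(t,np.array((394,218))*.7,.075),atz(t,np.array((562,290))*.7,.075))
for n,c,(x0,y0,x1,y1) in[("t",T,(260,130,405,230)),("s",S,(190,190,310,270))]:
    k=5; cv2.imwrite(f"pics/crop_{n}.png",cv2.resize(c["color"][y0:y1,x0:x1,::-1],None,fx=k,fy=k,interpolation=cv2.INTER_CUBIC))
E
```

```text
wheel [ 0.59500123 -0.13919916  0.14339139]
sleeve [0.56755736 0.05759237 0.10961182]
endL [0.68877549 0.07846355 0.06988962]
endR [ 0.53538436 -0.27437694  0.07546025]
[ 0.59554814 -0.14066734] [0.56688075 0.05412405] [0.68781235 0.07350516] [ 0.53570363 -0.28297063]
```

View pics/crop_t.png

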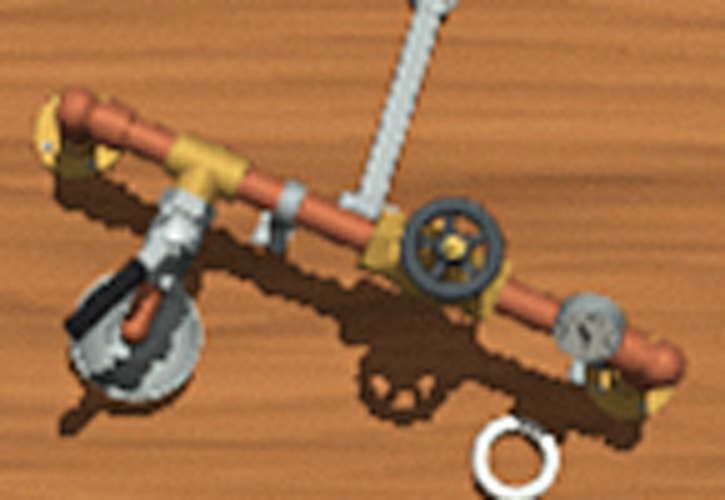

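View pics/crop_s.png

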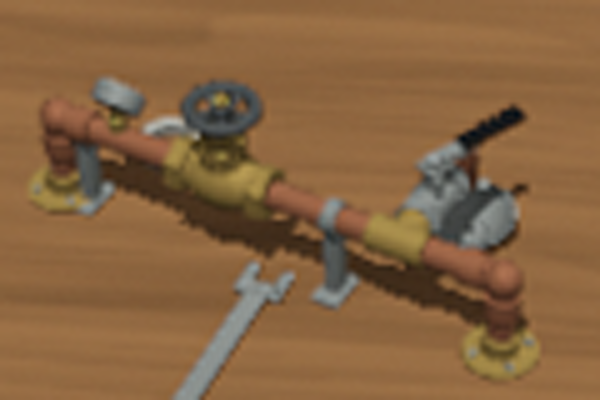

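The close-ups put the wheel rim centre at about (453,249) in the top crop and (222,109) in the scene crop. The sleeve centres are at (106,298) and (492,127). The pipe ends are 388 mm apart (text: 385), yaw about -23°. The lever is about 20° off the branch, 54 mm from the computed pivot (0.606, 0.018). I'm moving above the lever.

>>> drive_tool(series=[[[2.8, -5.0, 0], -1.6], [[2.8, -5.0, 0], -1.6], [[2.8, -5.0, 0], -1.6], [[2.8, -5.0, 0], -1.6], [[2.8, -5.0, 0], -1.6], [[2.8, -5.0, 0], -1.6], [[2.8, -5.0, 0], -1.6], [[2.8, -5.0, 0], -1.6], [[2.8, -5.0, 0], -1.6], [[2.8, -5.0, 0], -2]], hand=0.4)

```text
time: 1.45
ee_pos: [0.5624, 0.0563, 0.2306]
eef_rot: [0.368, 0.93, 0.0, 0.0]
ft_force: [2.0, 0.7, -0.2]
width: 0.0517
grip_force: 0.0
```

```bash
cat >> h.py <<'E'
def wrist(s):
    c=vision.camera("wrist");M=np.eye(4);M[:3,:3]=Ro.from_quat(s["eef_rot"]).as_matrix();M[:3,3]=s["ee_pos"]
    W=np.linalg.inv(M@c["mount"]);return c,c["intrinsics"]@W[:3]
def yaw(s):
    y=Ro.from_quat(s["eef_rot"]).as_matrix()[:,1];return np.degrees(np.arctan2(y[1],y[0]))
def st():
    s=r.read_state();print(round(s["time"],2),"pos",s["ee_pos"].round(4),"yaw",round(yaw(s),1),"F",s["ft_force"].round(1),"T",s["torque"].round(3),"w",round(s["width"],4),"g",round(s["grip_force"],1),"q",s["joint_positions"].round(2));return s
E
python3 - <<'E'
from h import *
s=st();c,p=wrist(s);np.save("w1.npy",p);cv2.imwrite("pics/w1.png",cv2.resize(c["color"][:,:,::-1],(800,600)))
for X in[(.595,-.14,.14),(.606,.018,.116),(.567,.0545,.116)]: print(proj(p,X)/.7)
E
```

```text
1.45 pos [0.5624 0.0563 0.2306] yaw 46.8 F [ 2.   0.7 -0.2] T [ 0.016 -0.083  0.019] w 0.0517 g 0.0 q [-0.49  0.2   0.36  1.64 -0.07  1.31  0.7 ]
[215.57833201 533.34188347]
[400.87769007 378.76721909]
[400.93702038 300.26507217]
```

View pics/w1.png

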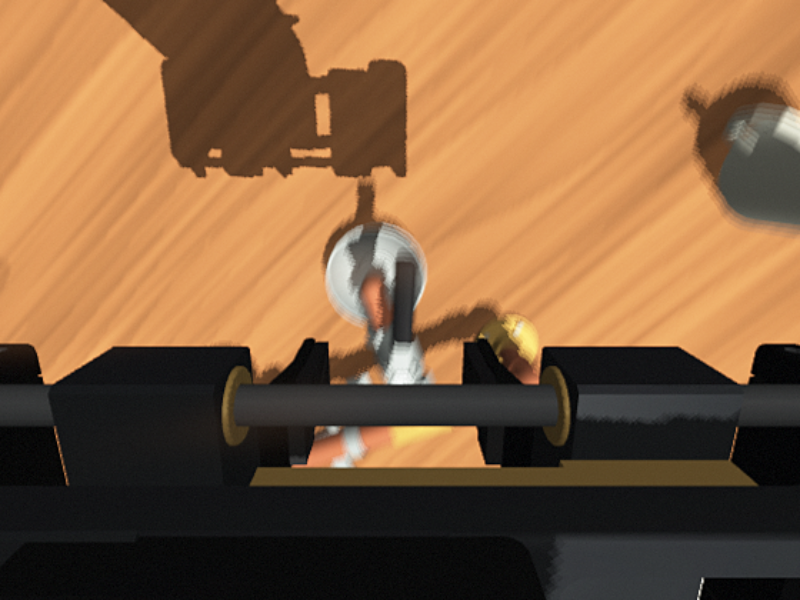

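The wrist view shows the sleeve at (404,262–340), where my estimate projected (401,300), so it is aligned. I'm lowering over it.

>>> drive_tool(series=[[[0.4, -0.2, -1.5], 0], [[0, 0, -2], 0], [[0, 0, -2], 0], [[0, 0, -2], 0], [[0, 0, -2], 0], [[0, 0, -1.5], 0], [[0, 0, -1], 0], [[0, 0, 0], 0], [[0, 0, 0], 0], [[0, 0, 0], 0]])

```text
time: 2.75
ee_pos: [0.5662, 0.0559, 0.1112]
eef_rot: [0.368, 0.93, 0.0, 0.0]
ft_force: [0.3, -0.3, -0.6]
width: 0.0524
grip_force: 0.0
```

>>> drive_tool(series=[[[0, 0, 0], 0], [[0, 0, 0], 0], [[0, 0, 0], 0], [[0, 0, 0], 0], [[0, 0, 0], 0], [[0, 0, 0], 0], [[0, 0, 0], 0], [[0, 0, 0], 0], [[0, 0, 0], 0], [[0, 0, 0], 0]], hand=1, newtons=6)

```text
time: 4.0
ee_pos: [0.566, 0.0567, 0.1107]
eef_rot: [0.368, 0.93, 0.0, 0.0]
ft_force: [2.6, 4.4, -1.4]
width: 0.0141
grip_force: 6.0
```

```bash
python3 - <<'E'
from h import *
s=st()
piv=np.array([.606,.018]);d=s["ee_pos"][:2]-piv;R=np.hypot(*d);a=np.arctan2(d[1],d[0]);print(R,np.degrees(a))
for da in range(0,-81,-8):print(da,(100*(piv+R*np.array([np.cos(a+np.radians(da)),np.sin(a+np.radians(da))])-s["ee_pos"][:2])).round(2))
E
```

```text
4.0 pos [0.566  0.0567 0.1107] yaw 46.8 F [ 2.6  4.4 -1.4] T [ 1.058 -0.332  0.147] w 0.0141 g 6.0 q [-0.47  0.31  0.35  1.77 -0.12  1.07  0.73]
0.05566151633312374 135.97870087386787
0 [ 0. -0.]
-8 [0.58 0.52]
-16 [1.22 0.95]
-24 [1.92 1.29]
-32 [2.66 1.53]
-40 [3.42 1.67]
-48 [4.2  1.69]
-56 [4.97 1.61]
-64 [5.72 1.43]
-72 [6.44 1.13]
-80 [7.12 0.75]
```

>>> drive_tool(series=[[[0.28, 0.27, 0], -4], [[0.3, 0.25, 0], -4], [[0.31, 0.22, 0], -4], [[0.33, 0.21, 0], -4], [[0.34, 0.18, 0], -4], [[0.36, 0.16, 0], -4], [[0.36, 0.13, 0], -4], [[0.38, 0.11, 0], -4], [[0.38, 0.08, 0], -4], [[0.38, 0.06, 0], -4]])

```text
time: 5.25
ee_pos: [0.5993, 0.0743, 0.1105]
eef_rot: [0.664, 0.748, 0.0, -0.001]
ft_force: [-2.8, 5.2, 2.0]
width: 0.0145
grip_force: 5.9
```

```bash
python3 - <<'E'
from h import *
s=st();d=s["ee_pos"][:2]-[.606,.018];print(np.hypot(*d),np.degrees(np.arctan2(d[1],d[0])))
E
```

```text
5.25 pos [0.5993 0.0743 0.1105] yaw 6.7 F [-2.8  5.2  2. ] T [1.363 0.76  0.05 ] w 0.0145 g 5.9 q [-0.56  0.4   0.45  1.68 -0.19  1.1   0.07]
0.056667676541507644 96.78597915517605
```

>>> drive_tool(series=[[[0.39, 0.02, 0], -4], [[0.39, 0, 0], -4], [[0.38, -0.03, 0], -4], [[0.38, -0.05, 0], -4], [[0.38, -0.08, 0], -4], [[0.37, -0.1, 0], -4], [[0.36, -0.14, 0], -4], [[0.36, -0.16, 0], -2], [[0, 0, 0], 0], [[0, 0, 0], 0]])

```text
time: 6.5
ee_pos: [0.6288, 0.07, 0.1105]
eef_rot: [0.834, 0.551, -0.0, -0.002]
ft_force: [-6.6, 8.5, 3.3]
width: 0.0136
grip_force: 6.0
```

```bash
python3 - <<'E'
from h import *
s=st();d=s["ee_pos"][:2]-[.606,.018];print(np.hypot(*d),np.degrees(np.arctan2(d[1],d[0])))
E
```

```text
6.5 pos [0.6288 0.07   0.1105] yaw -23.1 F [-6.6  8.5  3.3] T [ 1.928  1.479 -0.121] w 0.0136 g 6.0 q [-0.6   0.48  0.55  1.6  -0.27  1.14 -0.39]
0.056821947016134654 66.3340022990476
```

>>> drive_tool(series=[[[0.1, -0.04, 0], 0], [[0.1, -0.04, 0], 0], [[0.1, -0.04, 0], 0], [[0.1, -0.04, 0], 0], [[0, 0, 0], 0], [[0, 0, 0], 0], [[0, 0, 0], 0], [[0, 0, 0], 0], [[0, 0, 0], 0], [[0, 0, 0], 0]])

```text
time: 7.75
ee_pos: [0.6322, 0.0686, 0.1104]
eef_rot: [0.834, 0.551, -0.001, -0.003]
ft_force: [-8.2, 9.7, 6.5]
width: 0.0215
grip_force: 6.0
```

```bash
python3 - <<'E'
from h import *
s=st();d=s["ee_pos"][:2]-[.606,.018];print(np.hypot(*d),np.degrees(np.arctan2(d[1],d[0])))
E
```

```text
7.75 pos [0.6322 0.0686 0.1104] yaw -23.1 F [-8.2  9.7  6.5] T [ 2.061  2.063 -0.105] w 0.0215 g 6.0 q [-0.59  0.49  0.55  1.59 -0.27  1.14 -0.38]
0.05698695943778459 62.572714388649175
```

The lever didn't move under extra push; only the fingers yielded. It's at its stop. Releasing and rising.

>>> drive_tool(series=[[[0, 0, 0], 0], [[0, 0, 0], 0], [[0, 0, 0], 0], [[0, 0, 0], 0], [[0, 0, 1.5], 0], [[0, 0, 2], 0], [[0, 0, 2.5], 0], [[0, 0, 2.5], 0], [[0, 0, 2.5], 0], [[0, 0, 1], 0]], hand=0.4)

```text
time: 9.0
ee_pos: [0.635, 0.0654, 0.2336]
eef_rot: [0.835, 0.55, 0.002, 0.001]
ft_force: [-0.3, -0.4, -0.6]
width: 0.0522
grip_force: 0.0
```

>>> drive_tool(series=[[[-1, -3, 0], -8], [[-1, -3, 0], -8], [[-1, -3, 0], -8], [[-1, -3, 0], -8], [[-1, -3, 0], -8], [[-1, -3, 0], -8], [[0, 0, 0], -8], [[0, 0, 0], -8], [[0, 0, 0], -8], [[0, 0, 0], -8]], hand=0)

```text
time: 10.25
ee_pos: [0.574, -0.1144, 0.2307]
eef_rot: [0.993, -0.117, -0.0, -0.0]
ft_force: [0.2, 0.3, -0.9]
width: 0.0869
grip_force: 0.0
```

```bash
python3 - <<'E'
from h import *
s=st();c,p=wrist(s);T=vision.camera("top")
for X in[(.595,-.14,.14),(.606,.018,.116),(.567,.0545,.116),(.628,.0695,.116)]: print(proj(p,X)/.7)
a=cv2.resize(c["color"][:,:,::-1],(560,420));b=cv2.resize(T["color"][130:230,260:405,::-1],(560,386))
cv2.imwrite("pics/w2.png",cv2.resize(np.vstack([a,b]),None,fx=.74,fy=.74))
cv2.imwrite("pics/w2full.png",c["color"][:,:,::-1])
E
```

```text
10.25 pos [ 0.574  -0.1144  0.2307] yaw -103.5 F [ 0.2  0.3 -0.9] T [0.008 0.152 0.018] w 0.0869 g 0.0 q [-0.61  0.33  0.91  1.61 -0.26  1.34 -1.47]
[428.92462829 257.41048522]
[172.96179323 291.9354419 ]
[141.59100662 361.31144323]
[ 80.91166851 277.16484526]
```

View pics/w2.png

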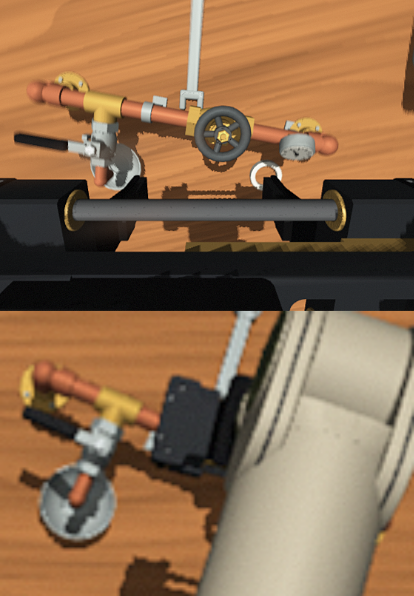

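The lever now lies parallel to the main pipe. The wheel is at (300,181) in the native wrist image, against a prediction of (300.2,180.2). Refining its centre.

```bash
python3 - <<'E'
from h import *
s=st();_,p=wrist(s)
g=cv2.imread("pics/w2full.png",0)
C=cv2.HoughCircles(cv2.medianBlur(g,3),cv2.HOUGH_GRADIENT,1,20,param1=120,param2=20,minRadius=28,maxRadius=45)
for c in C[0]: print(c,atz(p,c[:2],.1455))
S=cv2.imread("pics/top0.png")
S=cv2.resize(S,(560,420));D=cv2.HoughCircles(cv2.cvtColor(S,6)[130:230,260:405].repeat(1,0),cv2.HOUGH_GRADIENT,1,10,param1=120,param2=8,minRadius=8,maxRadius=12)
T=vision.camera("top");t=P(T)
w=C[0][0][:2]
for d in D[0][:4]:
    u=d[:2]+[260,130];print(d,atz(t,u,.1455),tri([t,p],[u,w]))
E
```

```text
10.35 pos [ 0.574  -0.1144  0.2307] yaw -103.3 F [-0.2 -0.6 -0.1] T [-0.035  0.212  0.042] w 0.0868 g 0.0 q [-0.61  0.33  0.91  1.61 -0.26  1.33 -1.47]
[300.5 182.5  40. ] [ 0.59442477 -0.13956806]
[27.5 71.5 11.4] [0.53157611 0.03890609] [ 0.55529573 -0.03327328 -0.06554209]
[84.5 51.5 11.4] [ 0.5899963  -0.12388434] [ 0.5921562  -0.13267597  0.11959201]
[102.5  91.5   8.8] [ 0.4758876  -0.17397811] [ 0.5076731  -0.19804657 -0.11081638]
[25.5 37.5  9.1] [0.62933109 0.04500246] [ 0.61496888 -0.02059778  0.29240593]
```

>>> drive_tool(series=[[[0.7, -0.9, 0], -9], [[0.7, -0.9, 0], -9], [[0.7, -0.8, 0], -9], [[0, 0, -2], -9], [[0, 0, -2], -9], [[0, 0, -2], -1], [[0, 0, -2], 0], [[0, 0, -1.1], 0], [[0, 0, -1], 0], [[0, 0, 0], 0]])

```text
time: 11.7
ee_pos: [0.5949, -0.1404, 0.1291]
eef_rot: [0.87, -0.494, -0.0, 0.0]
ft_force: [-0.9, -0.5, 0.6]
width: 0.0866
grip_force: 0.0
```

>>> drive_tool(series=[[[0, 0, 0], 0], [[0, 0, 0], 0], [[0, 0, 0], 0], [[0, 0, 0], 0], [[0, 0, 0], 0], [[0, 0, 0], 0], [[0, 0, 0], 0], [[0, 0, 0], 0], [[0, 0, 0], 0], [[0, 0, 0], 0]], hand=1, newtons=5)

```text
time: 12.95
ee_pos: [0.5956, -0.1402, 0.1298]
eef_rot: [0.87, -0.494, 0.0, -0.0]
ft_force: [3.8, 1.8, 3.0]
width: 0.0606
grip_force: 5.0
```

```bash
python3 - <<'E'
from h import *
s=st()
E
```

```text
12.95 pos [ 0.5956 -0.1402  0.1298] yaw -149.2 F [3.8 1.8 3. ] T [ 0.558 -0.883 -0.027] w 0.0606 g 5.0 q [-0.58  0.55  0.99  1.66 -0.49  1.2  -2.08]
```

>>> drive_tool(series=[[[0.1, 0.05, 0], 0], [[0, 0, 0], 0], [[0, 0, 0.018], 4], [[0, 0, 0.018], 4], [[0, 0, 0.018], 4], [[0, 0, 0.018], 4], [[0, 0, 0.018], 4], [[0, 0, 0.018], 4], [[0, 0, 0.018], 4], [[0, 0, 0.018], 4]])

```text
time: 14.2
ee_pos: [0.5967, -0.1397, 0.1311]
eef_rot: [0.972, -0.234, 0.001, -0.0]
ft_force: [6.0, 1.6, 1.5]
width: 0.0607
grip_force: 5.0
```

```bash
python3 - <<'E'
from h import *
s=st();c,p=wrist(s);cv2.imwrite("pics/a.png",c["color"][:,:,::-1])
E
```

```text
14.2 pos [ 0.5967 -0.1397  0.1311] yaw -117.1 F [6.  1.6 1.5] T [ 0.568 -1.129 -0.224] w 0.0607 g 5.0 q [-0.5   0.49  0.87  1.66 -0.4   1.18 -1.58]
```

>>> drive_tool(series=[[[0, 0, 0.018], 4], [[0, 0, 0.018], 4], [[0, 0, 0.018], 4], [[0, 0, 0.018], 4], [[0, 0, 0.018], 4], [[0, 0, 0.018], 4], [[0, 0, 0.018], 4], [[0, 0, 0.018], 4], [[0, 0, 0.018], 4], [[0, 0, 0.018], 4]], newtons=9)

```text
time: 15.5
ee_pos: [0.5968, -0.1386, 0.1328]
eef_rot: [0.994, 0.113, 0.001, -0.001]
ft_force: [5.8, 5.2, 1.5]
width: 0.0605
grip_force: 9.0
```

```bash
python3 - <<'E'
from h import *
s=st();c,p=wrist(s);cv2.imwrite("pics/b.png",c["color"][:,:,::-1])
a=cv2.imread("pics/a.png");b=cv2.imread("pics/b.png")
cv2.imwrite("pics/ab.png",np.vstack([a[120:],b[120:]]))
E
```

```text
15.5 pos [ 0.5968 -0.1386  0.1328] yaw -77.0 F [5.8 5.2 1.5] T [ 1.141 -1.02  -0.259] w 0.0605 g 9.0 q [-0.4   0.45  0.72  1.65 -0.32  1.17 -0.95]
```

View pics/ab.png

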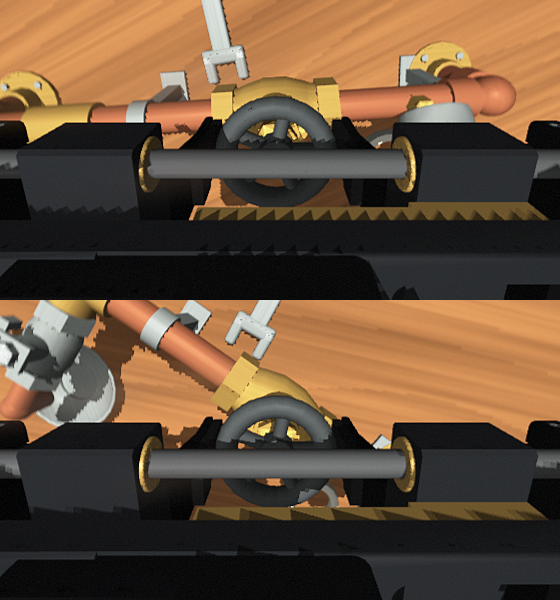

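The wheel appears to follow: torque is about 0.25 N m at both grips, so it's set by drag. Side forces suggest the centre is about 1 mm off; correcting that while turning.

>>> drive_tool(series=[[[0.1, 0.13, 0.027], 6], [[0, 0, 0.027], 6], [[0, 0, 0.027], 6], [[0, 0, 0.027], 6], [[0, 0, 0.027], 6], [[0, 0, 0.027], 6], [[0, 0, 0.027], 6], [[0, 0, 0.027], 6], [[0, 0, 0.027], 6], [[0, 0, 0.027], 6]])

```text
time: 16.8
ee_pos: [0.5963, -0.1372, 0.1352]
eef_rot: [0.804, 0.595, -0.0, -0.001]
ft_force: [-1.8, 6.5, 6.6]
width: 0.061
grip_force: 9.0
```

```bash
python3 - <<'E'
from h import *
s=st()
E
```

```text
16.8 pos [ 0.5963 -0.1372  0.1352] yaw -17.0 F [-1.8  6.5  6.6] T [ 1.264  0.525 -0.235] w 0.061 g 9.0 q [-0.26  0.4   0.52  1.64 -0.21  1.16  0.02]
```

>>> drive_tool(series=[[[0, 0.08, 0.05], 6], [[0, 0, 0.027], 6], [[0, 0, 0.027], 6], [[0, 0, 0.027], 6], [[0, 0, 0.027], 6], [[0, 0, 0.027], 6], [[0, 0, 0.027], 6], [[0, 0, 0.027], 6], [[0, 0, 0.027], 6], [[0, 0, 0.027], 6]])

```text
time: 18.05
ee_pos: [0.595, -0.1374, 0.1377]
eef_rot: [0.399, 0.917, -0.0, -0.002]
ft_force: [-6.1, 4.2, 7.4]
width: 0.0606
grip_force: 9.0
```

```bash
python3 - <<'E'
from h import *
s=st()
E
```

```text
18.05 pos [ 0.595  -0.1374  0.1377] yaw 43.0 F [-6.1  4.2  7.4] T [ 0.868  1.521 -0.251] w 0.0606 g 9.0 q [-0.12  0.38  0.34  1.63 -0.13  1.16  1.  ]
```

>>> drive_tool(series=[[[-0.1, 0.04, 0.04], 4], [[0, 0, 0.018], 4], [[0, 0, 0.018], 4], [[0, 0, 0.018], 4], [[0, 0, 0.018], 4], [[0, 0, 0.018], 4], [[0, 0, 0.018], 4], [[0, 0, 0.018], 4], [[0, 0, 0.018], 4], [[0, 0, 0.018], 4]])

```text
time: 19.3
ee_pos: [0.594, -0.1382, 0.1396]
eef_rot: [0.062, 0.998, -0.0, -0.002]
ft_force: [-5.3, 0.7, 5.3]
width: 0.0605
grip_force: 9.0
```

```bash
python3 - <<'E'
from h import *
s=st()
E
```

```text
19.3 pos [ 0.594  -0.1382  0.1396] yaw 82.9 F [-5.3  0.7  5.3] T [ 0.241  1.205 -0.228] w 0.0605 g 9.0 q [-0.03  0.37  0.23  1.62 -0.09  1.16  1.66]
```

>>> drive_tool(series=[[[0, 0, 0], 0], [[0, 0, 0], 0], [[0, 0, 0], 0], [[0, 0, 0], 0], [[0, 0, 0], 0], [[0, 0, 0], -10], [[0, 0, 0], -10], [[0, 0, 0], -10], [[0, 0, 0], -10], [[0, 0, 0], -10]], hand=0.1)

```text
time: 20.55
ee_pos: [0.5961, -0.1374, 0.1405]
eef_rot: [0.481, 0.877, 0.0, 0.0]
ft_force: [0.2, 0.2, -0.4]
width: 0.0785
grip_force: 0.0
```

>>> drive_tool(series=[[[0, 0, 0], -10], [[0, 0, 0], -10], [[0, 0, 0], -10], [[0, 0, 0], -10], [[0, 0, 0], -10], [[0, 0, 0], -10], [[0, 0, 0], -10], [[0, 0, 0], 0], [[0, 0, 0], 0], [[0, 0, 0], 0]])

```text
time: 21.8
ee_pos: [0.5961, -0.1375, 0.1405]
eef_rot: [0.895, 0.446, 0.0, 0.0]
ft_force: [-0.1, 0.1, 0.2]
width: 0.0783
grip_force: 0.0
```

```bash
python3 - <<'E'
from h import *
s=st()
D=np.array([[.5956,-.1402,-149.2],[.5967,-.1397,-117.1],[.5968,-.1386,-77],[.5963,-.1372,-17],[.595,-.1374,43],[.594,-.1382,82.9]])
a=np.radians(D[:,2]);A=np.c_[np.cos(a),np.sin(a),np.ones(6)];b=(D[:,:2]*A[:,:2]).sum(1)
print(np.linalg.lstsq(A,b,rcond=None))
E
```

```text
21.8 pos [ 0.5961 -0.1375  0.1405] yaw -37.1 F [-0.1  0.1  0.2] T [-0.18   0.093  0.018] w 0.0783 g 0.0 q [-0.3   0.4   0.58  1.64 -0.24  1.17 -0.32]
(array([ 5.95356182e-01, -1.38618849e-01,  4.27235104e-04]), array([1.06811093e-07]), np.int32(3), array([2.52748995, 2.00360543, 1.26386703]))
```

>>> drive_tool(series=[[[-0.07, -0.11, 0], 0], [[0, 0, 0], 0], [[0, 0, 0], 0], [[0, 0, 0], 0], [[0, 0, 0], 0], [[0, 0, 0], 0], [[0, 0, 0.009], 2], [[0, 0, 0.009], 2], [[0, 0, 0.009], 2], [[0, 0, 0.009], 2]], hand=1, newtons=7)

```text
time: 23.05
ee_pos: [0.5954, -0.1385, 0.1408]
eef_rot: [0.862, 0.507, 0.0, 0.0]
ft_force: [-1.7, 0.4, -0.5]
width: 0.0603
grip_force: 7.0
```

```bash
python3 - <<'E'
from h import *
s=st()
E
```

```text
23.05 pos [ 0.5954 -0.1385  0.1408] yaw -29.1 F [-1.7  0.4 -0.5] T [-0.13   0.213 -0.142] w 0.0603 g 7.0 q [-0.28  0.4   0.55  1.64 -0.22  1.17 -0.18]
```

>>> drive_tool(series=[[[0, 0, 0.009], 2], [[0, 0, 0.009], 2], [[0, 0, 0.009], 2], [[0, 0, 0.009], 2], [[0, 0, 0.009], 2], [[0, 0, 0.009], 2], [[0, 0, 0.009], 2], [[0, 0, 0.009], 2], [[0, 0, 0.009], 2], [[0, 0, 0.009], 2]])

```text
time: 24.3
ee_pos: [0.5954, -0.1385, 0.1417]
eef_rot: [0.761, 0.649, 0.0, 0.0]
ft_force: [-0.5, 0.2, -0.9]
width: 0.0607
grip_force: 7.0
```

```bash
python3 - <<'E'
from h import *
s=st()
c,p=wrist(s);cv2.imwrite("pics/c.png",c["color"][:,:,::-1])
E
```

```text
24.3 pos [ 0.5954 -0.1385  0.1417] yaw -9.1 F [-0.5  0.2 -0.9] T [-0.185  0.157 -0.223] w 0.0607 g 7.0 q [-0.23  0.39  0.49  1.63 -0.19  1.17  0.14]
```

>>> drive_tool(series=[[[0, 0, 0.009], 2], [[0, 0, 0.009], 2], [[0, 0, 0.009], 2], [[0, 0, 0.009], 2], [[0, 0, 0.009], 2], [[0, 0, 0.009], 2], [[0, 0, 0.009], 2], [[0, 0, 0.009], 2], [[0, 0, 0.009], 2], [[0, 0, 0.009], 2]])

```text
time: 25.6
ee_pos: [0.5954, -0.1385, 0.1426]
eef_rot: [0.637, 0.771, 0.0, -0.0]
ft_force: [0.1, 0.6, -2.1]
width: 0.0606
grip_force: 7.0
```

```bash
python3 - <<'E'
from h import *
s=st()
c,p=wrist(s);cv2.imwrite("pics/d.png",c["color"][:,:,::-1])
f=lambda n:cv2.resize(cv2.imread(f"pics/{n}.png")[200:340,200:350],None,fx=2.6,fy=2.6,interpolation=cv2.INTER_CUBIC)
cv2.imwrite("pics/cd.png",np.hstack([f("c"),f("d")]))
E
```

```text
25.6 pos [ 0.5954 -0.1385  0.1426] yaw 10.9 F [ 0.1  0.6 -2.1] T [-0.072 -0.02  -0.375] w 0.0606 g 7.0 q [-0.19  0.38  0.43  1.63 -0.17  1.17  0.47]
```

View pics/cd.png

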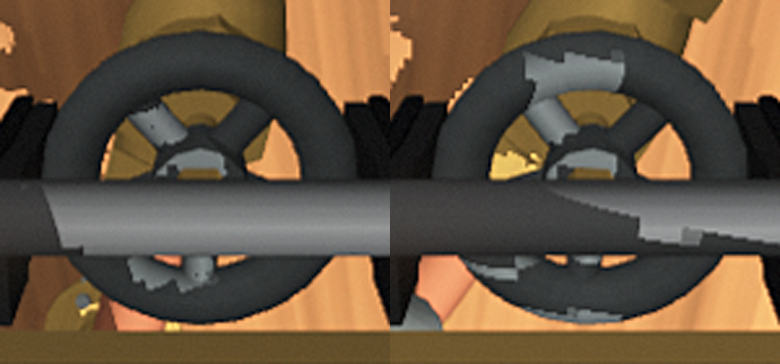

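>>> drive_tool(series=[[[0, 0, 0], 0.3], [[0, 0, 0], 0.3], [[0, 0, 0], 0.3], [[0, 0, 0], 0], [[0, 0, 0], 0], [[0, 0, 0], 0], [[0, 0, 0], 0], [[0, 0, 0], 0], [[0, 0, 0], 0], [[0, 0, 0], 0]])

```text
time: 26.9
ee_pos: [0.5954, -0.1385, 0.1426]
eef_rot: [0.631, 0.775, 0.0, 0.0]
ft_force: [-0.4, -0.3, -2.6]
width: 0.0606
grip_force: 7.0
```

```bash
python3 - <<'E'
from h import *
s=st()
E
```

```text
26.9 pos [ 0.5954 -0.1385  0.1426] yaw 11.7 F [-0.4 -0.3 -2.6] T [-0.142  0.016 -0.353] w 0.0606 g 7.0 q [-0.19  0.38  0.43  1.63 -0.17  1.17  0.48]
```

Torque holds at 0.35–0.37 N m, against 0.22 for running drag, and the pads slip gently there. The open stop has been reached. Turning back a quarter turn, plus about 3° for elastic wind-up.

>>> drive_tool(series=[[[0, 0, 0], 0], [[0, 0, -0.03], -8], [[0, 0, -0.036], -8], [[0, 0, -0.036], -8], [[0, 0, -0.036], -8], [[0, 0, -0.036], -8], [[0, 0, -0.036], -8], [[0, 0, -0.036], -8], [[0, 0, -0.036], -8], [[0, 0, -0.036], -8]], newtons=9)

```text
time: 28.15
ee_pos: [0.5953, -0.1384, 0.1395]
eef_rot: [0.967, 0.255, -0.0, 0.0]
ft_force: [-1.6, -1.1, -0.1]
width: 0.0609
grip_force: 9.0
```

>>> drive_tool(series=[[[0, 0, -0.036], -8], [[0, 0, -0.036], -8], [[0, 0, -0.02], -5], [[0, 0, 0], 0], [[0, 0, 0], 0], [[0, 0, 0], 0], [[0, 0, 0], 0], [[0, 0, 0], 0], [[0, 0, 0], 0], [[0, 0, 0], 0]])

```text
time: 29.4
ee_pos: [0.5954, -0.1384, 0.1385]
eef_rot: [0.997, 0.076, -0.0, -0.0]
ft_force: [-1.0, -0.4, -0.1]
width: 0.0608
grip_force: 9.0
```

```bash
python3 - <<'E'
from h import *
s=st()
E
```

```text
29.4 pos [ 0.5954 -0.1384  0.1385] yaw -81.3 F [-1.  -0.4 -0.1] T [0.087 0.539 0.161] w 0.0608 g 9.0 q [-0.41  0.44  0.72  1.65 -0.31  1.18 -1.03]
```

>>> drive_tool(series=[[[0, 0, 0], 0], [[0, 0, 0], 0], [[0, 0, 0], 0], [[0, 0, 0], 0], [[0, 0, 0], 0], [[0, 0, 1], 0], [[0, 0, 2], 0], [[0, 0, 3], 0], [[0, 0, 3], 0], [[0, 0, 3], 0]], hand=0)

```text
time: 30.65
ee_pos: [0.5955, -0.1387, 0.2612]
eef_rot: [0.997, 0.076, 0.001, 0.0]
ft_force: [0.0, 0.0, 0.2]
width: 0.087
grip_force: 0.0
```

>>> drive_tool(series=[[[-1.5, 1, 0], 0], [[-2, 1, 0], 0], [[-2, 1, 0], 0], [[-2, 1, 0], 0], [[-1, 0, 0], 0], [[0, 0, 0], 0], [[0, 0, 0], 0], [[0, 0, 0], 0], [[0, 0, 0], 0], [[0, 0, 0], 0]])

```text
time: 31.9
ee_pos: [0.5105, -0.0986, 0.2584]
eef_rot: [0.997, 0.076, -0.0, 0.0]
ft_force: [0.4, 0.6, 0.0]
width: 0.0871
grip_force: 0.0
```

```bash
python3 - <<'E'
from h import *
s=st();c,p=wrist(s);cv2.imwrite("pics/e.png",cv2.resize(c["color"][:,:,::-1],(800,600)))
E
```

```text
31.9 pos [ 0.5105 -0.0986  0.2584] yaw -81.3 F [0.4 0.6 0. ] T [-0.034  0.185  0.014] w 0.0871 g 0.0 q [-0.61  0.08  0.76  1.73 -0.06  1.36 -1.26]
```

View pics/e.png

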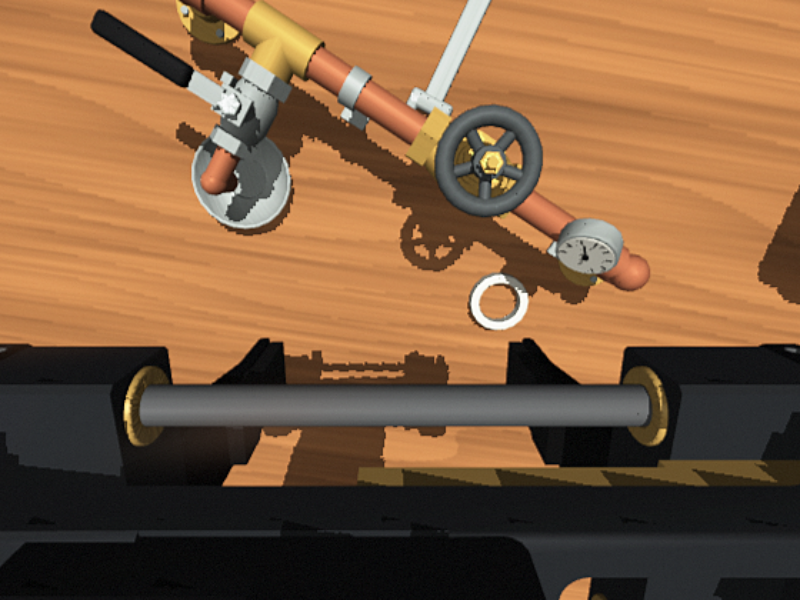

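The final view shows the lever parallel to the pipe from (230,103) to (98,20), about 32° against the pipe's 33°, which is within measuring error. The wheel is free at (488,160) and the dish, tape and spanner look untouched.

```bash
python3 -c "
from bench import r
print(r.close_job())"
```

```text
the job is handed in; nothing more can be done
None
```

The job is handed in: I shut the drain lever against its stop, opened the feed valve to its open stop (about 0.37 N m felt there), turned it back a quarter turn and let go. It took about 32 s; the judged result wasn't shown.

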